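# Free the swing bolt of a strip clamping jig

### The arm

A 6-joint arm with a two-finger parallel gripper is mounted at the origin on the work surface. World frame = base frame: x ahead of the robot, y to its left, z up, the work surface at z = 0. Lengths are in m, angles in rad, forces in N, time in s.
With the tool pointing down it reaches from about 0.25 to 0.725 m from the base axis. Payload 9.7 kg.
Tool frame: the origin (TCP) lies midway between the tips of the shut fingers; the grasp point (between the pads) lies 19 mm behind it; z points along the fingers, y is the direction in which the jaws open and shut (so a half turn about z gives the same grasp; the last joint's range is limited). The gripper opens to 85 mm and grips with 20 to 120 N. Pads are 22 mm wide; open, the fingers measure 114 mm over their backs; the gripper's body (76 mm by 85 mm) begins 54 mm behind the grasp point. The pads swing forward as they close: fully open they stand 13 mm farther back than shut.
Start: joints at [-1.295, 0.087, 0.176, 1.66, 0, 1.571], TCP at [0.15, -0.529, 0.231] pointing down, gripper open.
Joint ranges: [-3.13, 3.13], [-0.85, 1.81], [-1.15, 1.24], [-2.2, 2.28], [-1.44, 1.52], [-3.14, 3.14]. Speed limits (rad/s): [2.22, 2.22, 2.57, 3.14, 3.14, 3.14].

### API

Orientations are given as a unit quaternion [x, y, z, w].
In Python, from rig import bot gives the robot as it stands.
- The arm moves only by the tool play_rows, never from a script. Its argument "targets" is a list of rows, each an object of numbers: "ax", "ay", "az": the turn, a rotation vector about the world's x, y, z in degrees; "dx", "dy", "dz": the shift along the world's x, y, z in m; "gripper": the finger opening in m, from 0 to 0.0854. A call has 1 to 12 rows; each row shifts and turns the pose as measured when the row begins; what a row does not reach is not made up. A row lasts 1/10 s, in which the tool goes at most 50 mm and 8.59 degrees, less where a joint would pass 70% of its speed; a pose out of reach is approached as far as the arm can. A call with a gripper value outside its range is refused whole. The fingers move at their own pace and stop on an object; "grip_force" is the grip in N (left out, the last holds). Time passes only in rows, so rows that do not move let the fingers close. It gives the time, the measured TCP pose, the force and the opening at its end, in the units of the state.
- bot.sense(): the state, without advancing time (a new reading comes with each control period).
- bot.snapshot(name): name is "scene" or "top" or "wrist"; returns a dict with "pixels" (384x512x3 uint8, red, green, blue), "range_z" (384x512 float32, m along the optical axis (not along the pixel's ray), 0 where there is no reading), "fx", "fy", "cx", "cy" (pixels), "D" ([k1, k2, p1, p2, k3] as OpenCV has them; the pictures are not rectified), "cam_to_world" (4x4, takes a point from camera to world coordinates). Camera axes: x right, y up, looking along -z (the intrinsics and any distortion apply to the point x, -y, -z); pixel columns grow to the right and rows downward; lengths in m; the calibration is good to about 2 mm. A picture is of the moment at which its call begins.
- bot.hand_in(): hands the job in, once; it reports no verdict.
The state is a dict: "time": time; "qpos": joint angles; "qd": joint speeds; "joint_torque": joint torques, N m; "position": TCP position; "eef_rot": TCP orientation; "ft_force": force on the tool from outside, world axes, zero at the start; "wrist_torque": the same for the moment, N m; "grip_width": finger opening in m.
Only numpy, scipy, OpenCV 4.12 (cv2) and the standard library are available. Lean on these libraries where they do the work, as an engineer would, in place of code of your own. Each camera call takes 0.05 s, during which the arm holds its last target. There are 200 camera calls.

### The job

Loosen the brass wing nut on the strip jig (counter-clockwise seen from above) just until its washer clears the lip of the red leaf's lug, feeling for it by tugging the bolt gently and without running the nut hard against the end cap, then swing the eyebolt out of the slot and down to its stop so that the leaf is free. Do not force the bolt against the lip or press hard on the leaf, and leave the spanner, the oil can and the weight where they are.

Things in the scene. Friction and masses are not known exactly. Their poses are not given: they have to be found in the camera images.
- jig: dark green cast jig, fixed on the bench; base plate 200 (x) x 120 (y) x 18 mm, on it a block with a steel strip (200 mm along y) and the red leaf. Origin: centre of its underside; x points from the bolt end (front) to the rear, z up. The bolt's upright line is at jig (-85, 0) mm. Behind the bolt nothing on it stands above 107 mm
- leaf: red clamping leaf, 74 mm wide, level, stays shut here. Its front is the lug: two prongs reaching 25 mm to each side, with a 12 mm slot between, open to the front (jig -x), in which the bolt stands. Flat top of leaf and prongs: 8 mm below the origin. Origin: on the bolt's upright line, level with the lip's top, 110 mm above the bench; axes as the jig's
- lip (a point): the leaf's origin, level with the top of the steel lip: two blocks 8 mm high, 3 mm thick, on the prongs' front ends, 9.5 to 12.5 mm in front of the bolt's line. The washer under the nut (20 mm diameter, 6 mm thick) sits behind them, 0.7 to 7.3 mm below their top (not measured). Below their top the bolt has 2 mm of play at the nut; 0 to 1 mm above it wedges after 2 to 11 mm; then it is free
- nut (a joint): turn of the brass wing nut on the bolt, at 0 wings along jig y, growing counter-clockwise from above, which loosens and lifts nut and washer 1.5 mm per rad; says nothing of its height. 48 mm tip to tip, 8 mm thick; flat tips to grip from above, from 11 to 35 mm above the washer's underside, so lip level +14 to +27 mm is always wing. Stiff (0.2 N m); may creep back a little
- cap: dark end cap, 15 mm diameter, 7 mm tall, fixed on the bolt's tip between the wings; origin at the centre of its underside, 93.4 mm from the pivot, z along the bolt. The nut, 16 mm tall from the washer's underside to the top of its hub, runs against it about 1 rad of turning (1.4 mm of lift) after the washer has come fully clear of the lip; jamming it there spoils the thread
- bolt (a joint): angle of the eyebolt (10 mm steel rod) about its level pivot, along jig y, at jig x = -85 mm, 35 mm above the bench: 0 upright in the slot, growing as its top swings to the front (jig -x) and down, 1.45 at its stop. A push of 1 to 2 N at the nut moves it when free; past about 0.5 it falls to the stop by itself
- spanner: steel spanner 170 mm long lying on the bench left of the jig, origin under its middle
- oil: blue oil can, 56 mm diameter, 120 mm tall, right of the jig; origin at the centre of its underside
- weight: turned steel weight, 56 mm diameter, 50 mm tall, right of the jig; origin at the centre of its underside

How it is judged:
By the outcome, as a careful person would: the job done as asked, in the order asked, and still so for the second after the job is handed in, with the robot touching nothing.
It also fails if it takes over 72 s, if anything falls off the work surface, if the arm or the gripper's body presses on something with over 40 N, if the wrist force passes 120 N, or if a joint passes its speed limit or range.

## Working session

There is one attempt and no reset: what is moved stays moved. The work goes in short steps, Python scripts to look and compute and a tool call to move; the robot and the scene stay as the last step left them, time stands still between calls to the robot, and variables do not carry over. Pictures are saved under pics/ and viewed, about 8 in all and at most 12, crops included, and the job is handed in when it is done.

Besides the shell and the picture viewer there is one more tool, called after "Request:" in YAML: its name, and indented under it one key for each argument. play_rows: Moves the arm, as the interface text tells. Its arguments: {"type":"object","properties":{"targets":{"type":"array","items":{"type":"object","properties":{"ax":{"type":"number"},"ay":{"type":"number"},"az":{"type":"number"},"dx":{"type":"number"},"dy":{"type":"number"},"dz":{"type":"number"},"gripper":{"type":"number"}}}},"grip_force":{"type":"number"}},"required":["targets"]}

```bash
mkdir -p pics
cat > h.py <<'E'
import numpy as np, cv2
from rig import bot
def snap(n):
    s=bot.snapshot(n); np.savez(''+n+'.npz',**s); return s
def pts(s,uv):
    uv=np.array(uv,float).reshape(-1,1,2)
    K=np.array([[s['fx'],0,s['cx']],[0,s['fy'],s['cy']],[0,0,1]],float)
    n=cv2.undistortPoints(uv,K,np.array(s['D'],float)).reshape(-1,2)
    return n
def world(s,uv):
    n=pts(s,uv); z=np.array([s['range_z'][int(round(v)),int(round(u))] for u,v in np.array(uv).reshape(-1,2)])
    P=np.c_[n[:,0]*z,-n[:,1]*z,-z,np.ones(len(z))]
    return (P@np.array(s['cam_to_world']).T)[:,:3]
def save(s,name,box=None,k=1):
    im=s['pixels'][:,:,::-1]
    if box: im=im[box[1]:box[3],box[0]:box[2]]
    cv2.imwrite('pics/'+name,cv2.resize(im,None,fx=k,fy=k,interpolation=cv2.INTER_CUBIC))
E
python3 - <<'E'
from h import *
a=snap('scene');b=snap('top')
save(a,'scene.png',k=1.5);save(b,'top.png',k=1.5)
print(bot.sense()); 
for s in(a,b): print(np.round(s['cam_to_world'],3),s['fx'])
E
```

```text
{'time': 0.1, 'qpos': array([-1.29500147e+00,  8.73842735e-02,  1.75231207e-01,  1.65977386e+00,
       -4.32946216e-05,  1.57082599e+00]), 'qd': array([-0.00016709, -0.00013568,  0.00238814, -0.00095305, -0.00141502,
        0.00071857]), 'joint_torque': array([-1.37121846e-03, -5.21564233e+01,  4.65652764e+01,  1.60610379e-02,
       -7.01715226e-05,  4.25954866e-06]), 'position': array([ 0.14970799, -0.52903585,  0.23067454]), 'eef_rot': array([ 9.90509085e-01,  1.37446108e-01, -9.91569372e-05, -5.56958531e-04]), 'ft_force': array([-0.24893184, -1.10274   ,  0.01771515]), 'wrist_torque': array([-0.06649933,  0.01038953, -0.02085133]), 'grip_width': 0.08510068691454667}
[[ 0.196 -0.837  0.51   1.089]
 [ 0.981  0.163 -0.11  -0.107]
 [ 0.009  0.522  0.853  0.911]
 [ 0.     0.     0.     1.   ]] 411.77156410442205
[[-0.02   0.992 -0.124  0.445]
 [-1.    -0.02  -0.003 -0.002]
 [-0.005  0.124  0.992  1.483]
 [ 0.     0.     0.     1.   ]] 478.0407414854901
```

View pics/scene.png

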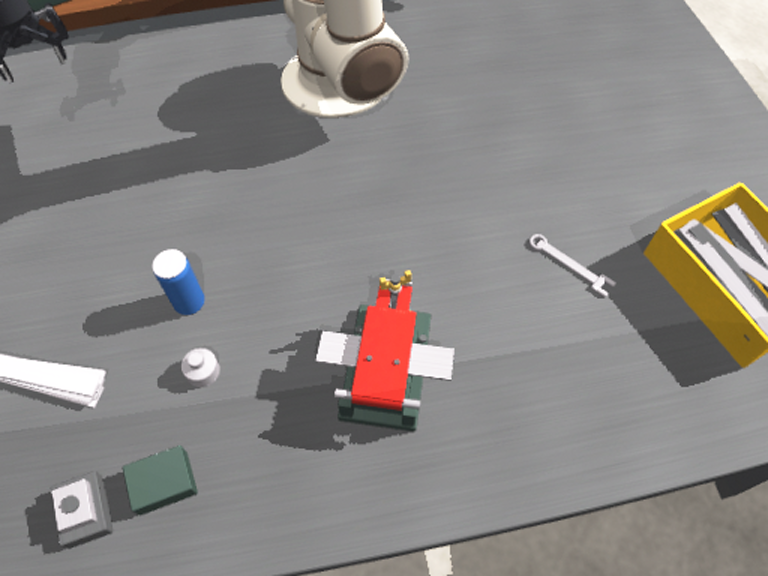

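View pics/top.png

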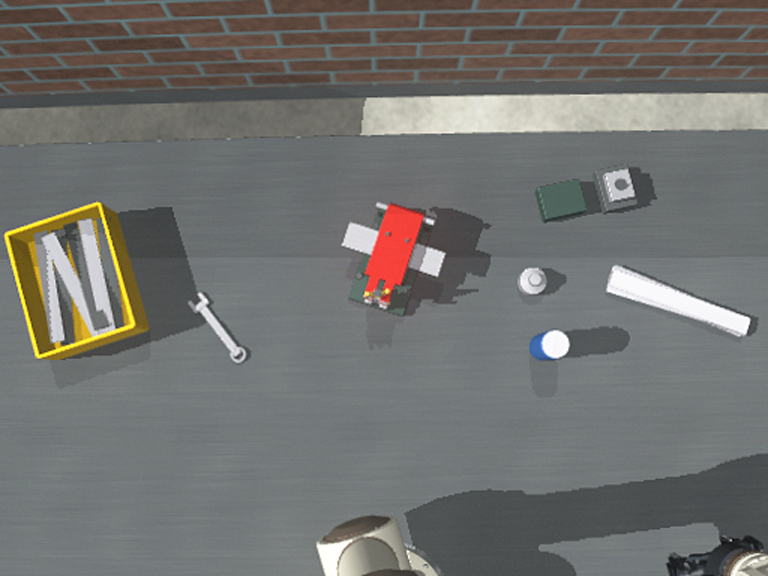

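The scene picture shows the jig with its front towards the robot, the nut at (395,283), the oil can at (178,280), the weight at (200,367) and the spanner at (570,265). In the top picture the nut is at (377,292).

```bash
cat > m.py <<'E'
from h import *
def cloud(s):
    v,u=np.mgrid[0:384,0:512]; uv=np.c_[u.ravel(),v.ravel()]
    W=world(s,uv); return uv,W,s['pixels'].reshape(-1,3).astype(int),s['range_z'].ravel()>0
E
python3 - <<'E'
from m import *
for n in('scene','top'):
    s=dict(np.load(n+'.npz')); uv,W,c,ok=cloud(s)
    hsv=cv2.cvtColor(s['pixels'],cv2.COLOR_RGB2HSV).reshape(-1,3).astype(int)
    near=ok&(W[:,0]>.3)&(W[:,0]<.75)&(abs(W[:,1])<.15)
    red=near&((hsv[:,0]<6)|(hsv[:,0]>174))&(hsv[:,1]>180)&(hsv[:,2]>90)
    z=W[red,2]; print(n,'red z',np.percentile(z,[5,25,50,75,95]).round(4))
    R=W[red&(abs(W[:,2]-np.median(z))<.006)]
    r=cv2.minAreaRect((R[:,:2]*1000).astype(np.float32)); print(r, cv2.boxPoints(r).round(1).tolist())
    br=near&(hsv[:,0]>12)&(hsv[:,0]<32)&(hsv[:,1]>100)&(W[:,2]>.09)
    B=W[br]; print('brass',br.sum()); print(np.c_[uv[br],(B*1000).round(0),c[br]].astype(int).tolist() if br.sum()<60 else B.mean(0))
    tbl=ok&(abs(W[:,0]-.35)<.05)&(abs(W[:,1])<.2); print('table z',np.median(W[tbl,2]))
save(dict(np.load('scene.npz')),'c1.png',(225,165,315,295),4)
E
```

```text
scene red z [0.098  0.0994 0.1004 0.1014 0.1028]
((683.4893798828125, -18.913002014160156), (73.34773254394531, 166.18698120117188), 70.36213684082031) [[592.9000244140625, -25.5], [749.4000244140625, -81.4000015258789], [774.0999755859375, -12.300000190734863], [617.5999755859375, 43.599998474121094]]
brass 117
[0.61693676 0.00548812 0.12775665]
table z -0.0013664798574924975
top red z [0.0973 0.1003 0.1024 0.1044 0.1072]
((684.8356323242188, -18.287277221679688), (72.60115051269531, 158.11428833007812), 70.29146575927734) [[598.2000122070312, -25.799999237060547], [747.0, -79.0999984741211], [771.5, -10.800000190734863], [622.7000122070312, 42.5]]
brass 40
[[257, 192, 627, -11, 99, 247, 159, 86], [258, 192, 627, -14, 102, 246, 155, 80], [256, 193, 623, -8, 106, 193, 134, 70], [257, 193, 619, -10, 139, 249, 240, 119], [258, 193, 618, -13, 143, 249, 239, 114], [259, 193, 618, -16, 146, 232, 161, 82], [243, 194, 622, 30, 97, 236, 163, 96], [244, 194, 622, 27, 102, 250, 153, 80], [245, 194, 621, 24, 103, 229, 144, 75], [254, 194, 618, -2, 124, 159, 136, 86], [255, 194, 617, -5, 135, 17
[... 516 characters left out ...]
 -7, 128, 147, 121, 64], [257, 195, 614, -10, 137, 234, 199, 92], [258, 195, 613, -13, 143, 206, 169, 79], [259, 195, 612, -16, 147, 166, 115, 61], [243, 196, 611, 29, 144, 250, 222, 114], [244, 196, 611, 27, 143, 247, 219, 99], [245, 196, 611, 24, 144, 249, 220, 102], [246, 196, 612, 21, 132, 168, 137, 69], [247, 196, 612, 18, 131, 173, 143, 70], [248, 196, 612, 15, 128, 160, 137, 83], [255, 196, 612, -5, 128, 145, 104, 65], [256, 196, 612, -7, 127, 168, 116, 63], [243, 197, 608, 29, 143, 233, 202, 121], [244, 197, 608, 27, 143, 196, 164, 78], [245, 197, 608, 24, 145, 157, 134, 87], [247, 197, 609, 18, 129, 166, 123, 75], [248, 197, 609, 15, 130, 143, 109, 75]]
table z 0.0005837343653444238
```

View pics/c1.png

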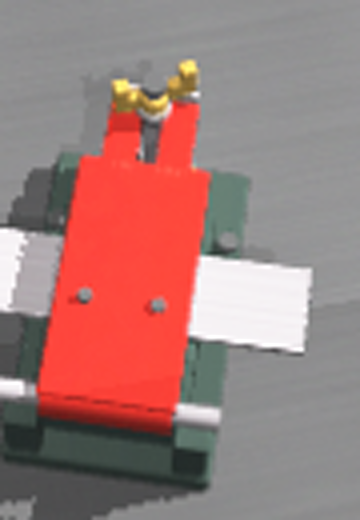

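Request:
play_rows:
  targets:
    - {"dx": 0.032, "dy": 0.036, "az": -0.7}
    - {"dx": 0.032, "dy": 0.036, "az": -0.7}
    - {"dx": 0.032, "dy": 0.036, "az": -0.7}
    - {"dx": 0.032, "dy": 0.036, "az": -0.7}
    - {"dx": 0.032, "dy": 0.036, "az": -0.7}
    - {"dx": 0.032, "dy": 0.036, "az": -0.7}
    - {"dx": 0.032, "dy": 0.036, "az": -0.7}
    - {"dx": 0.032, "dy": 0.036, "az": -0.7}
    - {"dx": 0.032, "dy": 0.036, "az": -0.7}
    - {"dx": 0.032, "dy": 0.036, "az": -0.7}
    - {"dx": 0.032, "dy": 0.036, "az": -0.7}
    - {"dx": 0.032, "dy": 0.036, "az": -0.7}

```text
schema error: expected keys ax, ay, az, dx, dy, dz, gripper
```

Request:
play_rows:
  targets:
    - {"ax": 0, "ay": 0, "az": -0.7, "dx": 0.032, "dy": 0.036, "dz": 0, "gripper": 0.085}
    - {"ax": 0, "ay": 0, "az": -0.7, "dx": 0.032, "dy": 0.036, "dz": 0, "gripper": 0.085}
    - {"ax": 0, "ay": 0, "az": -0.7, "dx": 0.032, "dy": 0.036, "dz": 0, "gripper": 0.085}
    - {"ax": 0, "ay": 0, "az": -0.7, "dx": 0.032, "dy": 0.036, "dz": 0, "gripper": 0.085}
    - {"ax": 0, "ay": 0, "az": -0.7, "dx": 0.032, "dy": 0.036, "dz": 0, "gripper": 0.085}
    - {"ax": 0, "ay": 0, "az": -0.7, "dx": 0.032, "dy": 0.036, "dz": 0, "gripper": 0.085}
    - {"ax": 0, "ay": 0, "az": -0.7, "dx": 0.032, "dy": 0.036, "dz": 0, "gripper": 0.085}
    - {"ax": 0, "ay": 0, "az": -0.7, "dx": 0.032, "dy": 0.036, "dz": 0, "gripper": 0.085}
    - {"ax": 0, "ay": 0, "az": -0.7, "dx": 0.032, "dy": 0.036, "dz": 0, "gripper": 0.085}
    - {"ax": 0, "ay": 0, "az": -0.7, "dx": 0.032, "dy": 0.036, "dz": 0, "gripper": 0.085}
    - {"ax": 0, "ay": 0, "az": -0.7, "dx": 0.032, "dy": 0.036, "dz": 0, "gripper": 0.085}

```text
time: 1.2
position: [0.5066, -0.119, 0.2258]
eef_rot: [0.998, 0.063, -0.001, -0.003]
ft_force: [0.8, -1.3, 0.6]
grip_width: 0.085
```

Request:
play_rows:
  targets:
    - {"ax": 0, "ay": 0, "az": -0.5, "dx": 0.03, "dy": 0.04, "dz": 0.004, "gripper": 0.085}
    - {"ax": 0, "ay": 0, "az": -0.5, "dx": 0.03, "dy": 0.04, "dz": 0.004, "gripper": 0.085}
    - {"ax": 0, "ay": 0, "az": -0.5, "dx": 0.025, "dy": 0.025, "dz": 0.0, "gripper": 0.085}
    - {"ax": 0, "ay": 0, "az": 0, "dx": 0.017, "dy": 0.016, "dz": 0, "gripper": 0.085}
    - {"ax": 0, "ay": 0, "az": 0, "dx": 0, "dy": 0, "dz": 0, "gripper": 0.085}

```text
time: 1.7
position: [0.6112, 0.0099, 0.2299]
eef_rot: [0.999, 0.052, -0.003, -0.003]
ft_force: [-0.1, -0.3, -0.8]
grip_width: 0.0853
```

Run:
```python
from m import *
s=snap('wrist'); save(s,'w1.png',k=1.5); print(np.round(s['cam_to_world'],3),s['fx'],bot.sense()['position'],bot.sense()['qpos'],bot.sense()['eef_rot'])
```

```text
[[ 0.105  0.947  0.303  0.688]
 [-0.994  0.102  0.027  0.017]
 [-0.006 -0.304  0.953  0.371]
 [ 0.     0.     0.     1.   ]] 302.5507294837272 [0.61036775 0.00896764 0.2299866 ] [0.01192268 0.24441352 0.35210976 1.68581051 0.0059297  3.04963751] [ 0.99864097  0.05190415 -0.00353741 -0.00310883]
```

View pics/w1.png

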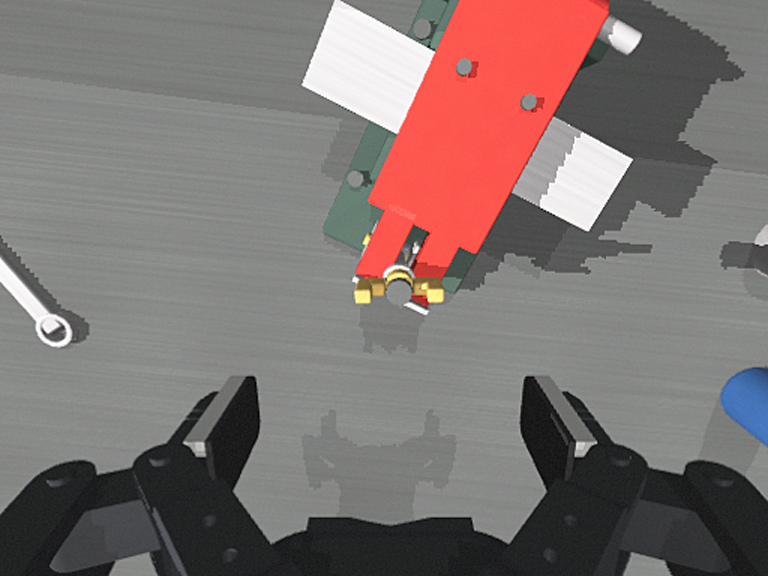

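The wrist picture shows the wing tips at (362,292) and (435,292), the cap at (399,291) between them, and the lip block at (418,308).

```bash
cat > nut.py <<'E'
from m import *
def nut(s):
    uv,W,c,ok=cloud(s)
    hsv=cv2.cvtColor(s['pixels'],cv2.COLOR_RGB2HSV).reshape(-1,3).astype(int)
    d=np.hypot(W[:,0]-.6135,W[:,1]-.0065)
    top=ok&(hsv[:,0]>14)&(hsv[:,0]<34)&(hsv[:,1]>100)&(W[:,2]>.134)&(d<.033)
    T=W[top]; a=T[T[:,1]>.0065];b=T[T[:,1]<=.0065]
    for q in(a,b): print('tip',len(q),q.mean(0).round(4),np.percentile(q[:,2],[20,50,80]).round(4))
    r=cv2.minAreaRect((T[:,:2]*1000).astype(np.float32)); print('rect',r)
    ca=ok&(hsv[:,1]<60)&(d<.009)&(W[:,2]>.12); print('cap',ca.sum(),W[ca].mean(0).round(4),np.percentile(W[ca,2],[10,50,90]).round(4))
    red=ok&((hsv[:,0]<6)|(hsv[:,0]>174))&(hsv[:,1]>180)&(hsv[:,2]>90)&(abs(W[:,2]-.1)<.008)&(W[:,0]<.72)
    print('leaf z',np.median(W[red,2]))
    li=ok&(d<.03)&(hsv[:,1]<50)&(abs(W[:,2]-.109)<.006); print('lip',li.sum(),np.c_[uv[li],(W[li]*1000).round(1)][::6].tolist())
E
python3 -c "
from nut import *
s=dict(np.load('wrist.npz')); nut(s); save(s,'w1c.png',(215,150,315,225),8)"
```

```text
tip 121 [0.6129 0.0246 0.1399] [0.1388 0.1406 0.1412]
tip 120 [ 0.6176 -0.0138  0.1399] [0.1387 0.1407 0.1413]
rect ((614.3570556640625, 5.615549087524414), (7.912755012512207, 47.315303802490234), 6.959380149841309)
cap 547 [0.6185 0.0064 0.2267] [0.1341 0.3029 0.3098]
leaf z 0.10127813146521147
lip 172 [[262.0, 176.0, 623.1, 9.3, 107.5], [268.0, 176.0, 623.9, 4.0, 108.4], [264.0, 177.0, 623.6, 7.6, 112.3], [270.0, 177.0, 623.6, 2.2, 110.2], [263.0, 178.0, 622.5, 8.4, 111.9], [269.0, 178.0, 622.9, 3.1, 111.4], [260.0, 179.0, 621.4, 10.9, 112.2], [271.0, 179.0, 622.3, 1.2, 111.8], [260.0, 180.0, 620.6, 10.8, 112.5], [256.0, 181.0, 618.4, 14.2, 109.2], [274.0, 181.0, 620.9, -1.6, 112.2], [275.0, 182.0, 620.2, -2.5, 112.7], [275.0, 183.0, 619.4, -2.6, 113.2], [257.0, 184.0, 616.3, 13.1, 111.2], [238.0, 185.0, 612.8, 30.0, 108.5], [274.0, 185.0, 617.2, -2.0, 112.1], [256.0, 186.0, 614.5, 13.8, 111.6], [274.0, 200.0, 600.4, -4.4, 103.4], [271.0, 202.0, 600.5, -1.4, 110.3], [269.0, 203.0, 598.8, 0.2, 108.8], [275.0, 203.0, 599.7, -5.2, 109.6], [272.0, 204.0, 598.2, -2.6, 108.8], [278.0, 204.0, 599.1, -8.0, 109.9], [276.0, 205.0, 598.1, -6.2, 110.4], [282.0, 205.0, 597.7, -12.0, 107.4], [279.0, 206.0, 597.2, -9.2, 109.6], [278.0, 207.0, 596.0, -8.4, 109.2], [284.0, 207.0, 596.7, -13.9, 109.5], [284.0, 208.0, 596.0, -13.9, 110.3]]
```

View pics/w1c.png

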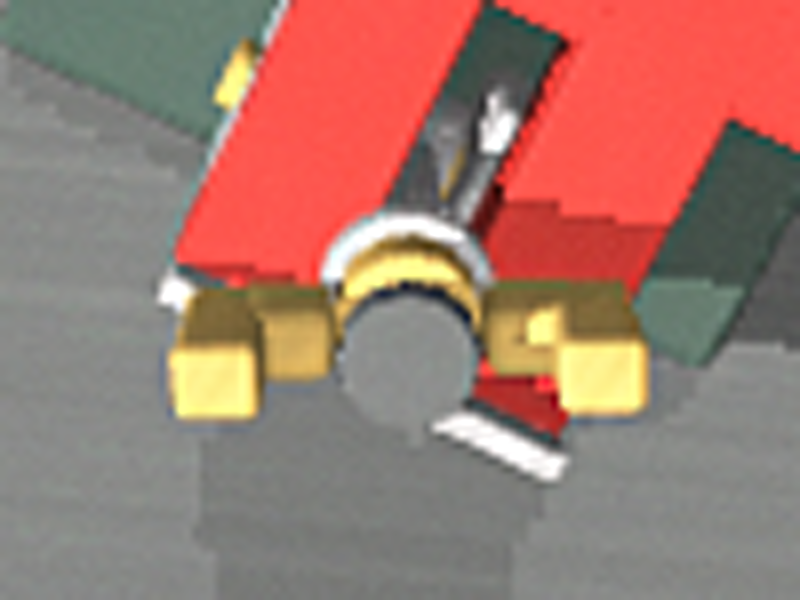

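Request:
play_rows:
  targets:
    - {"ax": -0.3, "ay": -0.4, "az": 1.0, "dx": 0.004, "dy": -0.003, "dz": -0.03, "gripper": 0.085}
    - {"ax": 0, "ay": 0, "az": 0, "dx": 0, "dy": 0, "dz": -0.03, "gripper": 0.085}
    - {"ax": 0, "ay": 0, "az": 0, "dx": 0, "dy": 0, "dz": -0.02, "gripper": 0.085}
    - {"ax": 0, "ay": 0, "az": 0, "dx": 0, "dy": 0, "dz": 0, "gripper": 0.085}

```text
time: 2.15
position: [0.6121, 0.0028, 0.148]
eef_rot: [0.998, 0.06, -0.0, 0.0]
ft_force: [-0.0, -0.4, 0.7]
grip_width: 0.0848
```

```bash
cat > st.py <<'E'
from h import *
from scipy.spatial.transform import Rotation as R
s=bot.sense(); M=R.from_quat(s['eef_rot']).as_matrix()
print(round(s['time'],2),'pos',s['position'].round(4),'toolz',M[:,2].round(4),'yaw_y',np.degrees(np.arctan2(M[1,1],M[0,1])).round(2),'q',s['qpos'].round(3),'F',s['ft_force'].round(2),'T',s['wrist_torque'].round(3),'w',round(s['grip_width'],4))
E
python3 st.py; python3 -c "
from nut import *
s=snap('wrist'); nut(s);uv,W,c,ok=cloud(s)
m=ok&(np.hypot(W[:,0]-.6145,W[:,1]-.0058)<.005)&(abs(W[:,2]-.134)<.006);print('captop',m.sum(),W[m].mean(0),np.median(W[m,2]))"
```

```text
2.15 pos [0.6121 0.0028 0.148 ] toolz [-2.e-04 -5.e-04 -1.e+00] yaw_y -83.12 q [ 5.000e-03  2.210e-01  1.660e-01  1.516e+00 -1.000e-03  3.026e+00] F [-0.   -0.43  0.73] T [0.03  0.065 0.001] w 0.0848
tip 286 [0.6131 0.0246 0.1397] [0.1381 0.1404 0.1411]
tip 275 [ 0.6178 -0.0135  0.1399] [0.1389 0.1405 0.1412]
rect ((614.5758056640625, 5.54975700378418), (8.515692710876465, 47.74899673461914), 7.282754898071289)
cap 1113 [0.6184 0.0067 0.1806] [0.1339 0.2202 0.2296]
leaf z 0.10121446921862735
lip 395 [[253.0, 206.0, 623.9, 8.1, 107.1], [250.0, 207.0, 623.5, 9.9, 108.6], [257.0, 207.0, 624.0, 5.5, 108.2], [249.0, 208.0, 622.6, 10.5, 108.0], [255.0, 208.0, 623.9, 6.7, 110.4], [261.0, 208.0, 623.8, 2.9, 108.8], [249.0, 209.0, 622.5, 10.4, 109.6], [255.0, 209.0, 623.6, 6.7, 111.3], [261.0, 209.0, 623.9, 2.9, 111.1], [246.0, 210.0, 621.3, 12.2, 108.7], [252.0, 210.0, 623.2, 8.5, 112.6], [258.0, 210.0, 623.5, 4.8, 112.3], [264.0, 210.0, 623.2, 0.9, 110.3], [248.0, 211.0, 622.4, 10.9, 113.1], [254.0, 211.0, 622.5, 7.2, 112.3], [260.0, 211.0, 622.9, 3.4, 112.1], [266.0, 211.0, 622.0, -0.5, 10
[... 1140 characters left out ...]
 -9.0, 105.4], [269.0, 244.0, 599.9, -5.3, 109.8], [275.0, 244.0, 599.0, -9.6, 107.0], [268.0, 245.0, 598.5, -4.9, 108.6], [274.0, 245.0, 598.6, -8.9, 107.7], [280.0, 245.0, 597.8, -13.2, 105.1], [269.0, 246.0, 598.6, -5.5, 110.0], [275.0, 246.0, 598.5, -9.5, 108.9], [281.0, 246.0, 596.9, -14.1, 104.6], [272.0, 247.0, 597.7, -7.6, 109.2], [278.0, 247.0, 598.0, -11.6, 108.8], [271.0, 248.0, 597.3, -7.0, 110.0], [277.0, 248.0, 597.5, -11.0, 109.5], [272.0, 249.0, 596.5, -7.8, 109.8], [280.0, 249.0, 596.9, -13.1, 109.2], [277.0, 250.0, 595.6, -11.3, 108.7], [276.0, 251.0, 594.9, -10.7, 108.8], [278.0, 252.0, 593.9, -12.2, 107.9]]
captop 231 [0.61453884 0.00588485 0.13470693] 0.13472444175908319
```

Request:
play_rows:
  grip_force: 35
  targets:
    - {"ax": 0, "ay": 0, "az": 0, "dx": 0.0025, "dy": 0.0028, "dz": -0.02, "gripper": 0.085}
    - {"ax": 0, "ay": 0, "az": 0, "dx": 0, "dy": 0, "dz": -0.018, "gripper": 0.085}
    - {"ax": 0, "ay": 0, "az": 0, "dx": 0, "dy": 0, "dz": 0, "gripper": 0.06}
    - {"ax": 0, "ay": 0, "az": 0, "dx": 0, "dy": 0, "dz": 0, "gripper": 0.055}

```text
time: 2.6
position: [0.616, 0.0032, 0.1184]
eef_rot: [0.998, 0.058, 0.005, 0.001]
ft_force: [-0.0, -0.7, 1.2]
grip_width: 0.0585
```

```bash
python3 st.py
```

```text
2.6 pos [0.616  0.0032 0.1184] toolz [ 9.2e-03 -8.0e-04 -1.0e+00] yaw_y -83.29 q [ 6.00e-03  2.22e-01  1.10e-01  1.45e+00 -1.00e-03  3.03e+00] F [-0.02 -0.69  1.15] T [-0.001 -0.072 -0.036] w 0.0585
```

Request:
play_rows:
  targets:
    - {"ax": 0, "ay": 0.5, "az": 0.3, "dx": -0.0014, "dy": 0.0024, "dz": -0.009, "gripper": 0.058}
    - {"ax": 0, "ay": 0, "az": 0, "dx": 0, "dy": 0, "dz": 0, "gripper": 0.058}

```text
time: 2.8
position: [0.6154, 0.0053, 0.1118]
eef_rot: [0.998, 0.061, 0.002, 0.0]
ft_force: [-0.2, 0.3, -1.1]
grip_width: 0.0581
```

```bash
python3 st.py
```

```text
2.8 pos [0.6154 0.0053 0.1118] toolz [ 3.2e-03 -8.0e-04 -1.0e+00] yaw_y -83.0 q [ 9.000e-03  2.270e-01  1.040e-01  1.444e+00 -1.000e-03  3.029e+00] F [-0.19  0.28 -1.07] T [-0.016  0.051  0.061] w 0.0581
```

Request:
play_rows:
  targets:
    - {"ax": 0, "ay": 0.15, "az": 0, "dx": -0.0006, "dy": 0.0002, "dz": -0.0055, "gripper": 0.056}
    - {"ax": 0, "ay": 0, "az": 0, "dx": 0, "dy": 0, "dz": 0, "gripper": 0.04}
    - {"ax": 0, "ay": 0, "az": 0, "dx": 0, "dy": 0, "dz": 0, "gripper": 0.04}
    - {"ax": 0, "ay": 0, "az": 0, "dx": 0, "dy": 0, "dz": 0, "gripper": 0.04}

```text
time: 3.2
position: [0.6151, 0.0059, 0.1072]
eef_rot: [0.998, 0.061, 0.001, 0.0]
ft_force: [-1.7, -0.1, 0.6]
grip_width: 0.0473
```

```bash
python3 st.py
```

```text
3.2 pos [0.6151 0.0059 0.1072] toolz [ 1.7e-03 -2.0e-04 -1.0e+00] yaw_y -82.99 q [ 0.01   0.229  0.097  1.437 -0.     3.029] F [-1.68 -0.14  0.64] T [ 0.106  0.079 -0.065] w 0.0473
```

Request:
play_rows:
  targets:
    - {"ax": 0, "ay": 0, "az": 7, "dx": 0, "dy": 0, "dz": 0.0002, "gripper": 0.04}
    - {"ax": 0, "ay": 0, "az": 7, "dx": 0, "dy": 0, "dz": 0.0002, "gripper": 0.04}
    - {"ax": 0, "ay": 0, "az": 7, "dx": 0, "dy": 0, "dz": 0.0002, "gripper": 0.04}
    - {"ax": 0, "ay": 0, "az": 7, "dx": 0, "dy": 0, "dz": 0.0002, "gripper": 0.04}

```text
time: 3.6
position: [0.6149, 0.0062, 0.1076]
eef_rot: [0.951, 0.308, 0.0, -0.001]
ft_force: [-0.0, 1.3, -1.0]
grip_width: 0.0474
```

```bash
python3 st.py
```

```text
3.6 pos [0.6149 0.0062 0.1076] toolz [ 5.0e-04  1.3e-03 -1.0e+00] yaw_y -54.13 q [1.000e-02 2.300e-01 9.800e-02 1.439e+00 1.000e-03 2.525e+00] F [-0.03  1.32 -0.95] T [ 0.181  0.122 -0.19 ] w 0.0474
```

Request:
play_rows:
  targets:
    - {"ax": 0, "ay": 0, "az": 7.5, "dx": 0, "dy": 0, "dz": 0.0002, "gripper": 0.04}
    - {"ax": 0, "ay": 0, "az": 7.5, "dx": 0, "dy": 0, "dz": 0.0002, "gripper": 0.04}
    - {"ax": 0, "ay": 0, "az": 7.5, "dx": 0, "dy": 0, "dz": 0.0002, "gripper": 0.04}
    - {"ax": 0, "ay": 0, "az": 7.5, "dx": 0, "dy": 0, "dz": 0.0002, "gripper": 0.04}
    - {"ax": 0, "ay": 0, "az": 7.5, "dx": 0, "dy": 0, "dz": 0.0002, "gripper": 0.04}
    - {"ax": 0, "ay": 0, "az": 7.5, "dx": 0, "dy": 0, "dz": 0.0002, "gripper": 0.04}
    - {"ax": 0, "ay": 0, "az": 7.5, "dx": 0, "dy": 0, "dz": 0.0002, "gripper": 0.04}
    - {"ax": 0, "ay": 0, "az": 7.5, "dx": 0, "dy": 0, "dz": 0.0002, "gripper": 0.04}
    - {"ax": 0, "ay": 0, "az": 7.5, "dx": 0, "dy": 0, "dz": 0.0002, "gripper": 0.04}
    - {"ax": 0, "ay": 0, "az": 7.5, "dx": 0, "dy": 0, "dz": 0.0002, "gripper": 0.04}
    - {"ax": 0, "ay": 0, "az": 7.5, "dx": 0, "dy": 0, "dz": 0.0002, "gripper": 0.04}
    - {"ax": 0, "ay": 0, "az": 0, "dx": 0, "dy": 0, "dz": 0, "gripper": 0.04}

```text
time: 4.8
position: [0.6139, 0.0064, 0.1098]
eef_rot: [0.486, 0.874, -0.001, -0.001]
ft_force: [-0.3, -0.2, -2.0]
grip_width: 0.0472
```

```bash
python3 st.py
```

```text
4.8 pos [0.6139 0.0064 0.1098] toolz [-0.0035 -0.001  -1.    ] yaw_y 31.9 q [ 1.100e-02  2.310e-01  1.040e-01  1.447e+00 -1.000e-03  1.025e+00] F [-0.25 -0.22 -1.98] T [ 0.141 -0.009  0.034] w 0.0472
```

Request:
play_rows:
  targets:
    - {"ax": 0, "ay": 0, "az": 0, "dx": -0.0014, "dy": 0.0005, "dz": 0, "gripper": 0.04}
    - {"ax": 0, "ay": 0, "az": 0, "dx": -0.0014, "dy": 0.0005, "dz": 0, "gripper": 0.04}
    - {"ax": 0, "ay": 0, "az": 0, "dx": 0, "dy": 0, "dz": 0, "gripper": 0.04}

```text
time: 5.1
position: [0.6122, 0.0072, 0.11]
eef_rot: [0.489, 0.872, -0.001, 0.0]
ft_force: [1.8, -0.7, -3.4]
grip_width: 0.0473
```

```bash
python3 st.py
```

```text
5.1 pos [0.6122 0.0072 0.11  ] toolz [-8.0e-04 -1.7e-03 -1.0e+00] yaw_y 31.43 q [ 0.013  0.224  0.096  1.444 -0.002  1.035] F [ 1.76 -0.65 -3.42] T [-0.211 -0.695  0.175] w 0.0473
```

Request:
play_rows:
  targets:
    - {"ax": 0, "ay": 0, "az": 0, "dx": -0.0014, "dy": 0.0005, "dz": 0, "gripper": 0.04}
    - {"ax": 0, "ay": 0, "az": 0, "dx": 0, "dy": 0, "dz": 0, "gripper": 0.04}

```text
time: 5.3
position: [0.6113, 0.0076, 0.1101]
eef_rot: [0.49, 0.872, -0.001, 0.001]
ft_force: [2.6, -0.6, -3.0]
grip_width: 0.0475
```

```bash
python3 st.py
```

```text
5.3 pos [0.6113 0.0076 0.1101] toolz [ 8.0e-04 -2.2e-03 -1.0e+00] yaw_y 31.31 q [ 0.013  0.221  0.092  1.442 -0.002  1.038] F [ 2.62 -0.62 -2.95] T [-0.184 -1.044  0.205] w 0.0475
```

Request:
play_rows:
  targets:
    - {"ax": 0, "ay": 0, "az": 0, "dx": 0.0013, "dy": -0.0006, "dz": 0, "gripper": 0.04}
    - {"ax": 0, "ay": 0, "az": 0, "dx": 0.0013, "dy": -0.0006, "dz": 0, "gripper": 0.04}
    - {"ax": 0, "ay": 0, "az": 7.5, "dx": 0, "dy": 0, "dz": 0.0002, "gripper": 0.04}
    - {"ax": 0, "ay": 0, "az": 7.5, "dx": 0, "dy": 0, "dz": 0.0002, "gripper": 0.04}
    - {"ax": 0, "ay": 0, "az": 7.5, "dx": 0, "dy": 0, "dz": 0.0002, "gripper": 0.04}
    - {"ax": 0, "ay": 0, "az": 7.5, "dx": 0, "dy": 0, "dz": 0.0002, "gripper": 0.04}

```text
time: 5.9
position: [0.6128, 0.0065, 0.1107]
eef_rot: [0.241, 0.971, -0.001, -0.001]
ft_force: [1.7, 0.1, -0.6]
grip_width: 0.0472
```

```bash
python3 st.py
```

```text
5.9 pos [0.6128 0.0065 0.1107] toolz [-0.002  -0.0016 -1.    ] yaw_y 62.11 q [ 0.011  0.227  0.101  1.447 -0.002  0.498] F [ 1.66  0.12 -0.56] T [-0.068 -0.414 -0.172] w 0.0472
```

Request:
play_rows:
  targets:
    - {"ax": 0, "ay": 0, "az": 7.5, "dx": 0.0008, "dy": -0.0003, "dz": 0.0002, "gripper": 0.04}
    - {"ax": 0, "ay": 0, "az": 7.5, "dx": 0.0006, "dy": 0, "dz": 0.0002, "gripper": 0.04}
    - {"ax": 0, "ay": 0, "az": 7.5, "dx": 0, "dy": 0, "dz": 0.0002, "gripper": 0.04}
    - {"ax": 0, "ay": 0, "az": 4, "dx": 0, "dy": 0, "dz": 0.0001, "gripper": 0.04}

```text
time: 6.3
position: [0.613, 0.0059, 0.1114]
eef_rot: [0.003, 1.0, -0.001, -0.002]
ft_force: [2.1, -0.8, -2.1]
grip_width: 0.0472
```

```bash
python3 st.py
```

```text
6.3 pos [0.613  0.0059 0.1114] toolz [-0.0047 -0.0025 -1.    ] yaw_y 89.69 q [ 0.011  0.23   0.106  1.451 -0.002  0.016] F [ 2.05 -0.79 -2.12] T [ 0.071 -0.431 -0.238] w 0.0472
```

Request:
play_rows:
  targets:
    - {"ax": -0.4, "ay": -1.1, "az": 0, "dx": -0.0014, "dy": 0.0005, "dz": 0, "gripper": 0.04}
    - {"ax": -0.4, "ay": -1.1, "az": 0, "dx": -0.0014, "dy": 0.0005, "dz": 0, "gripper": 0.04}
    - {"ax": -0.4, "ay": -1.1, "az": 0, "dx": -0.0014, "dy": 0.0005, "dz": 0, "gripper": 0.04}
    - {"ax": 0, "ay": 0, "az": 0, "dx": 0, "dy": 0, "dz": 0, "gripper": 0.04}

```text
time: 6.7
position: [0.6079, 0.0077, 0.1113]
eef_rot: [0.005, 1.0, -0.012, 0.028]
ft_force: [2.6, -0.4, -3.4]
grip_width: 0.0476
```

```bash
python3 st.py
```

```text
6.7 pos [0.6079 0.0077 0.1113] toolz [ 0.0568 -0.0248 -0.9981] yaw_y 89.37 q [ 0.025  0.155  0.018  1.377 -0.026  0.034] F [ 2.63 -0.44 -3.37] T [ 0.005 -0.415 -0.004] w 0.0476
```

Request:
play_rows:
  targets:
    - {"ax": -0.4, "ay": -1.1, "az": 0, "dx": -0.0014, "dy": 0.0005, "dz": 0, "gripper": 0.04}
    - {"ax": -0.4, "ay": -1.1, "az": 0, "dx": -0.0014, "dy": 0.0005, "dz": 0, "gripper": 0.04}
    - {"ax": 0, "ay": 0, "az": 0, "dx": 0, "dy": 0, "dz": 0, "gripper": 0.04}

```text
time: 7.0
position: [0.6045, 0.0089, 0.111]
eef_rot: [0.006, 0.999, -0.02, 0.049]
ft_force: [2.4, 0.2, -3.1]
grip_width: 0.0474
```

```bash
python3 st.py
```

```text
7.0 pos [0.6045 0.0089 0.111 ] toolz [ 0.0984 -0.0399 -0.9943] yaw_y 89.23 q [ 0.035  0.106 -0.04   1.328 -0.043  0.045] F [ 2.41  0.22 -3.11] T [-0.057 -0.405  0.055] w 0.0474
```

Request:
play_rows:
  targets:
    - {"ax": -0.5, "ay": -1.4, "az": 0, "dx": -0.0018, "dy": 0.0007, "dz": -0.0003, "gripper": 0.04}
    - {"ax": -0.5, "ay": -1.4, "az": 0, "dx": -0.0018, "dy": 0.0007, "dz": -0.0003, "gripper": 0.04}
    - {"ax": 0, "ay": 0, "az": 0, "dx": 0, "dy": 0, "dz": 0, "gripper": 0.04}

```text
time: 7.3
position: [0.6007, 0.0103, 0.1103]
eef_rot: [0.006, 0.997, -0.029, 0.075]
ft_force: [1.8, -1.4, -4.1]
grip_width: 0.0474
```

```bash
python3 st.py
```

```text
7.3 pos [0.6007 0.0103 0.1103] toolz [ 0.1488 -0.0582 -0.9872] yaw_y 89.07 q [ 0.048  0.047 -0.11   1.268 -0.065  0.055] F [ 1.77 -1.43 -4.09] T [ 0.036 -0.23   0.1  ] w 0.0474
```

Request:
play_rows:
  targets:
    - {"ax": -0.7, "ay": -2.0, "az": 0, "dx": -0.0027, "dy": 0.001, "dz": -0.0006, "gripper": 0.04}
    - {"ax": -0.7, "ay": -2.0, "az": 0, "dx": -0.0027, "dy": 0.001, "dz": -0.0007, "gripper": 0.04}
    - {"ax": -0.7, "ay": -2.0, "az": 0, "dx": -0.0027, "dy": 0.001, "dz": -0.0008, "gripper": 0.04}
    - {"ax": 0, "ay": 0, "az": 0, "dx": 0, "dy": 0, "dz": 0, "gripper": 0.04}

```text
time: 7.7
position: [0.5928, 0.0131, 0.1082]
eef_rot: [0.006, 0.991, -0.047, 0.128]
ft_force: [1.9, -1.7, -4.1]
grip_width: 0.0473
```

```bash
python3 st.py
```

```text
7.7 pos [0.5928 0.0131 0.1082] toolz [ 0.2525 -0.0944 -0.963 ] yaw_y 88.59 q [ 0.077 -0.072 -0.25   1.144 -0.114  0.075] F [ 1.85 -1.66 -4.07] T [ 0.044 -0.136  0.108] w 0.0473
```

Request:
play_rows:
  targets:
    - {"ax": -0.8, "ay": -2.2, "az": 0, "dx": -0.0027, "dy": 0.001, "dz": -0.0009, "gripper": 0.04}
    - {"ax": -0.8, "ay": -2.2, "az": 0, "dx": -0.0027, "dy": 0.001, "dz": -0.001, "gripper": 0.04}
    - {"ax": -0.8, "ay": -2.2, "az": 0, "dx": -0.0027, "dy": 0.001, "dz": -0.0011, "gripper": 0.04}
    - {"ax": -0.8, "ay": -2.2, "az": 0, "dx": -0.0027, "dy": 0.001, "dz": -0.0012, "gripper": 0.04}
    - {"ax": -0.8, "ay": -2.2, "az": 0, "dx": -0.0027, "dy": 0.001, "dz": -0.0013, "gripper": 0.04}
    - {"ax": 0, "ay": 0, "az": 0, "dx": 0, "dy": 0, "dz": 0, "gripper": 0.04}

```text
time: 8.3
position: [0.5796, 0.0179, 0.1023]
eef_rot: [0.006, 0.972, -0.08, 0.221]
ft_force: [1.6, 0.0, -3.1]
grip_width: 0.0469
```

```bash
python3 st.py
```

```text
8.3 pos [0.5796 0.0179 0.1023] toolz [ 0.4282 -0.159  -0.8896] yaw_y 87.23 q [ 0.137 -0.269 -0.489  0.927 -0.218  0.103] F [ 1.58  0.02 -3.12] T [0.131 0.228 0.004] w 0.0469
```

Request:
play_rows:
  targets:
    - {"ax": -0.8, "ay": -2.2, "az": 0, "dx": -0.0026, "dy": 0.0009, "dz": -0.0015, "gripper": 0.04}
    - {"ax": -0.8, "ay": -2.2, "az": 0, "dx": -0.0026, "dy": 0.0009, "dz": -0.0016, "gripper": 0.04}
    - {"ax": -0.8, "ay": -2.2, "az": 0, "dx": -0.0026, "dy": 0.0009, "dz": -0.0017, "gripper": 0.04}
    - {"ax": 0, "ay": 0, "az": 0, "dx": 0, "dy": 0, "dz": 0, "gripper": 0.04}
    - {"ax": 0, "ay": 0, "az": 0, "dx": 0, "dy": 0, "dz": 0, "gripper": 0.085}
    - {"ax": 0, "ay": 0, "az": 0, "dx": 0, "dy": 0, "dz": 0, "gripper": 0.085}
    - {"ax": 0, "ay": 0, "az": 0, "dx": 0, "dy": 0, "dz": 0, "gripper": 0.085}
    - {"ax": 0, "ay": 0, "az": 0, "dx": 0, "dy": 0, "dz": 0, "gripper": 0.085}
    - {"ax": 0, "ay": 0, "az": 0, "dx": 0, "dy": 0, "dz": 0, "gripper": 0.085}

```text
time: 9.2
position: [0.575, 0.0197, 0.1005]
eef_rot: [0.007, 0.957, -0.099, 0.273]
ft_force: [-0.1, -0.1, -0.2]
grip_width: 0.085
```

```bash
python3 st.py; python3 -c "
from m import *
s=snap('wrist'); save(s,'w2.png',k=1.5)"
```

```text
9.2 pos [0.575  0.0197 0.1005] toolz [ 0.521  -0.1935 -0.8313] yaw_y 86.07 q [ 0.174 -0.369 -0.611  0.805 -0.285  0.112] F [-0.07 -0.09 -0.18] T [0.184 0.409 0.007] w 0.085
```

View pics/w2.png

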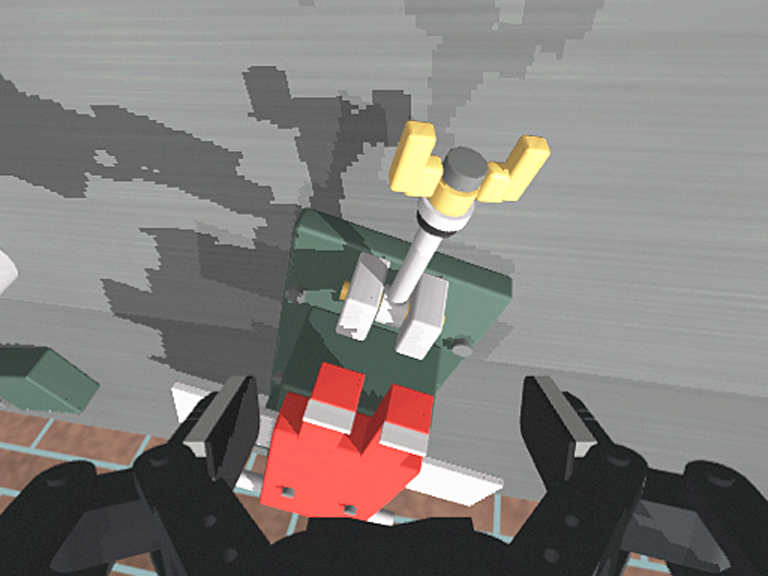

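The wrist picture shows the bolt swung out, with the nut at (465,190) and the cap at (465,168). The slot between the leaf's prongs, at (375,400), is empty. I'll retreat and check.

Request:
play_rows:
  targets:
    - {"ax": 0, "ay": 0, "az": 0, "dx": -0.01, "dy": 0.004, "dz": 0.03, "gripper": 0.085}
    - {"ax": 0, "ay": 0, "az": 0, "dx": -0.01, "dy": 0.004, "dz": 0.03, "gripper": 0.085}
    - {"ax": 0, "ay": 0, "az": 0, "dx": -0.02, "dy": 0.0, "dz": 0.04, "gripper": 0.085}
    - {"ax": 0, "ay": 0, "az": 0, "dx": -0.03, "dy": 0.0, "dz": 0.04, "gripper": 0.085}
    - {"ax": 0, "ay": 0, "az": 0, "dx": -0.02, "dy": -0.04, "dz": 0.01, "gripper": 0.085}
    - {"ax": 0, "ay": 0, "az": 0, "dx": 0, "dy": -0.04, "dz": 0, "gripper": 0.085}
    - {"ax": 0, "ay": 0, "az": 0, "dx": 0, "dy": -0.045, "dz": 0, "gripper": 0.085}
    - {"ax": 0, "ay": 0, "az": 0, "dx": 0, "dy": -0.045, "dz": 0, "gripper": 0.085}
    - {"ax": 0, "ay": 0, "az": 0, "dx": 0, "dy": 0, "dz": 0, "gripper": 0.085}

```text
time: 10.15
position: [0.4787, -0.1457, 0.258]
eef_rot: [0.003, 0.956, -0.1, 0.275]
ft_force: [0.8, -0.3, 0.7]
grip_width: 0.085
```

```bash
python3 st.py
python3 - <<'E'
from m import *
old=dict(np.load('scene.npz')); s=snap('scene'); save(s,'s2.png',k=1.5)
uv,W,c,ok=cloud(s); hsv=cv2.cvtColor(s['pixels'],cv2.COLOR_RGB2HSV).reshape(-1,3).astype(int)
g=ok&(hsv[:,0]>14)&(hsv[:,0]<34)&(hsv[:,1]>100)&(abs(W[:,0]-.55)<.09)&(abs(W[:,1])<.08)&(W[:,2]>.015)
print('brass',g.sum(),W[g].mean(0).round(4),W[g].min(0).round(4),W[g].max(0).round(4))
ux=np.array([.9415,-.337]);p0=np.array([.6146,.0056])
d=W[g].mean(0); x=-(d[:2]-p0)@ux; print('fwd',x,'h over pivot',d[2]-.035,'angle',np.arctan2(x,d[2]-.035+.0014))
E
```

```text
10.15 pos [ 0.4787 -0.1457  0.258 ] toolz [ 0.5251 -0.1928 -0.8289] yaw_y 86.45 q [-0.269 -0.628 -0.476  1.13  -0.046 -0.277] F [ 0.78 -0.27  0.7 ] T [ 0.213  0.549 -0.019] w 0.085
brass 102 [0.5257 0.0362 0.0496] [0.5049 0.0145 0.0356] [0.539  0.0636 0.0601]
fwd 0.09405191118129669 h over pivot 0.014577713066016927 angle 1.40252099914368
```

View pics/s2.png

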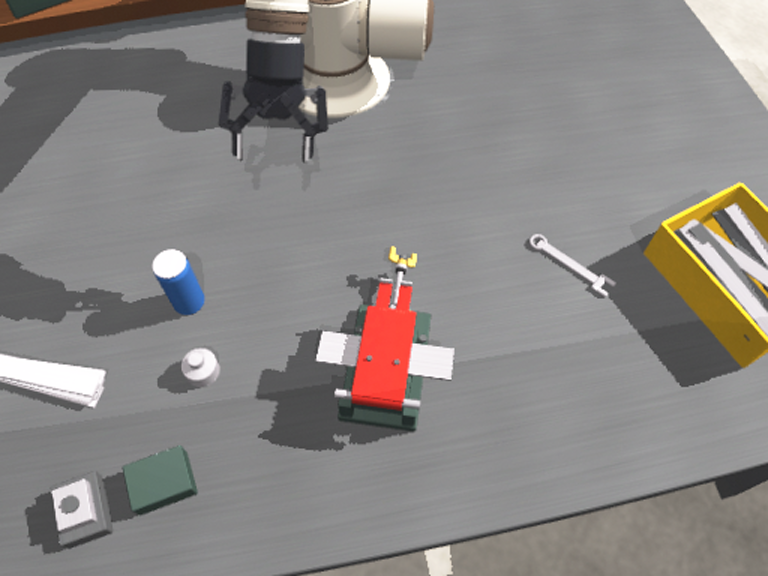

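The final picture shows the bolt lying forward with the nut at (403,258). Its angle measures about 1.40, and because only the nut's upper faces are visible that fits the 1.45 stop. The slot is empty, and the oil can, weight and spanner are where they were. The gripper is clear.

```bash
python3 -c "
from rig import bot
print(bot.hand_in())"
```

```text
the job is handed in; nothing more can be done
None
```

The leaf is free: I loosened the wing nut until its washer cleared the lip, then swung the eyebolt out of the slot. I handed the job in at about 10 s of the 72 s, and no verdict was reported.

- **Loosening:** I gripped the wings at the tips and turned the nut about 173° counter-clockwise, roughly 4.5 mm of lift. By my image estimate that left about 1.2 mm before the end cap. The turning torque stayed near 0.2 N m throughout, so nothing suggested it ran against the cap.
- **Tugging:** The first tug, after 115°, moved the tool about 3 mm. The force was still rising at 2.7 N, so I stopped there and turned further. The tug after 173° went past 14 mm at about 2.5 N without rising, so the bolt was clear.
- **Swinging down:** I swung the bolt while still gripping it to about 0.58 rad, then released it and it fell forward by itself.

**Last checks:** The final picture showed the slot empty and the spanner, oil can and weight in the same image positions as at the start. The gripper was well clear. The bolt angle measured about 1.40 against the 1.45 stop. The camera sees only the nut's upper faces, so I took this as being at the stop, but I did not confirm it by contact.

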